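# Square up the storage tubs and finish the stack

## Robot

A 6-joint arm with a two-finger parallel gripper is mounted at the origin on the work surface. World frame = base frame: x ahead of the robot, y to its left, z up, the work surface at z = 0. Lengths are in m, angles in rad, forces in N, time in s.
With the tool pointing down it reaches from about 0.275 to 0.775 m from the base axis. Payload 14.6 kg.
Tool frame: the origin (TCP) lies midway between the tips of the shut fingers; the grasp point (between the pads) lies 19 mm behind it; x points along the fingers, z is the direction in which the jaws open and shut, and the axes are right-handed (so a half turn about x gives the same grasp; the last joint's range is limited). The gripper opens to 85 mm and grips with 20 to 120 N. Pads are 22 mm wide; open, the fingers measure 114 mm over their backs; the gripper's body (76 mm by 85 mm) begins 54 mm behind the grasp point. The pads swing forward as they close: fully open they stand 13 mm farther back than shut.
Start: joints at [1.025, 0.263, -0.048, 1.259, 0, 1.415], TCP at [0.2, 0.485, 0.231] pointing down, gripper open.
Joint ranges: [-2.65, 2.65], [-0.89, 1.7], [-1.18, 1.37], [-2.13, 2.11], [-1.35, 1.29], [-3.14, 3.14]. Speed limits (rad/s): [1.89, 1.89, 2.57, 2.79, 3.14, 3.14].

## Interface

Orientations are given as a unit quaternion [x, y, z, w].
In Python, from bench import arm gives the robot as it stands.
- The arm moves only by the tool servo_tool, never from a script. Its argument "plan" is a list of rows, each a list of 6 numbers: the shift along the world's x, y, z in units of 40 mm (1.0 is 40 mm), then the turn, a rotation vector about the world's x, y, z in degrees. A call has 1 to 8 rows; each row shifts and turns the commanded pose from where the row before left it; what a row does not reach is not made up. A row lasts 1/12 s, in which the tool goes at most 41.7 mm and 7.16 degrees, less where a joint would pass 70% of its speed; a pose out of reach is approached as far as the arm can. A call is refused whole if a number of a shift passes 1 or a number of a turn 7.16, either way. A call with a gripper value outside its range is refused whole. "claw" is the opening in per cent of the stroke, from 0 (shut) to 100 (fully open), set as the call begins (left out, the last holds). The fingers move at their own pace and stop on an object; "force" is the grip in N (left out, the last holds). Time passes only in rows, so rows that do not move let the fingers close. It gives the time, the measured TCP pose, the force and the opening at its end, in the units of the state.
- arm.state(): the state, without advancing time (a new reading comes with each control period).
- arm.camera(name): name is "side" or "top"; returns the picture (400x640x3 uint8, red, green, blue); there is no depth.
- arm.camera_info(name): a dict with "intrinsics" (3x3 intrinsics, pixels), "eye" and "attitude" of the camera in the world. Camera axes: x right, y down, z forward; pixel columns grow to the right and rows downward; lengths in m; the calibration is good to about 2 mm. A picture is of the moment at which its call begins. camera_info takes no time and is no camera call.
- arm.hand_in(): hands the job in, once; it reports no verdict.
The state is a dict: "time": time; "joints": joint angles; "joint_velocities": joint speeds; "tau": joint torques, N m; "tool_pos": TCP position; "orientation": TCP orientation; "contact_force": force on the tool from outside, world axes, zero at the start; "wrist_torque": the same for the moment, N m; "grip_width": finger opening in m.
Only numpy, scipy, OpenCV 4.12 (cv2) and the standard library are available. Lean on these libraries where they do the work, as an engineer would, in place of code of your own. Each camera call takes 0.05 s, during which the arm holds its last target.

## Task

The flat tub has been left askew on the lid of the big storage box: push it across, without lifting it off, until all four of its feet drop into the recesses of the big lid. Then take the small tub by the ridge on its lid and set it down, without dropping it, on the flat tub so that its four feet sit in that lid's recesses. Leave the carton, the pill jar and the lotion bottle standing where they are.

Things in the scene. Friction and masses are not known exactly. Their poses are not given: they have to be found in the camera images.
- bigbox_lid (a point): Centre of the top face of the big white storage box's lid. The box is 210 (x) x 260 (y) x 95 mm high, heavy, and stands fast on the desk. x, y along its sides, z up. Its lid has four square recesses 22 x 22 mm, 8 mm deep, dark floors, centred at x = +-50, y = +-70 mm from this point.
- midtub_center (a point): Centre (half-way up) of the flat white tub, 130 (x) x 170 (y) x 70 mm high, about 0.5 kg; plain upright sides, no handle, too wide to grasp. It is 35 mm above the big lid's top face at the start, 27 mm when all feet are down; seated, it is straight over the big lid's centre (4 mm play), axes parallel. Its own lid has four 20 x 20 mm recesses, 8 mm deep, at x = +-24, y = +-46 mm.
- smalltub_center (a point): Centre (half-way up) of the small white tub on the desk, 70 (x) x 116 (y) x 79 mm high with ridge, about 0.25 kg. The solid ridge on its lid runs along y: 18 mm wide, 70 long, from 15.5 to 39.5 mm above this point. Four feet, 12 mm across, 10 high, at x = +-24, y = +-46 mm. Seated, this point is 66.5 mm above the flat tub's centre, long sides parallel (either way round).
- carton_center (a point): Centre of a bystander paper carton, 55 x 75 x 100 mm high, standing on the desk. The small tub and the carton may change sides.
- pilljar_center (a point): Centre of a bystander amber pill jar, 52 mm in diameter, 85 mm high.
- lotion_center (a point): Centre of a bystander clear lotion bottle, 54 mm in diameter, 140 mm high.
- midtub: The flat tub's origin: centre of its underside, 35 mm below its centre. Four round feet, 14 mm across and 10 mm high, at x = +-50, y = +-70 mm; the sides begin above them. It starts on its feet outside the recesses: 18 to 30 mm towards -x of its seated place in the big box's frame, up to 22 mm off in y either way, up to 0.18 rad askew.
- smalltub: The small tub again; origin at the centre of its underside (under the feet), 39.5 mm below its centre.
Mind the look-alikes: they are no part of the job. Leave any blue or green look-alike of the smalltub alone.

How it is judged:
By the outcome, as a careful person would: the job done as asked, in the order asked, and still so for the second after the job is handed in, with the robot touching nothing.
It also fails if it takes over 72 s, if anything falls off the work surface, if the arm or the gripper's body presses on something with over 40 N, if the wrist force passes 120 N, or if a joint passes its speed limit or range.

## Working session

There is one attempt and no reset: what is moved stays moved. The work goes in short steps, Python scripts to look and compute and a tool call to move; the robot and the scene stay as the last step left them, time stands still between calls to the robot, and variables do not carry over. Pictures are saved under pics/ and viewed, and the job is handed in when it is done.

Besides the shell and the picture viewer there is one more tool, called after "Emit:" by a JSON object that holds its "op" and its "data", one argument or row to a line. servo_tool: Moves the arm, as the interface text tells. Its arguments: {"type":"object","properties":{"plan":{"type":"array","items":{"type":"array","items":{"type":"number"}}},"claw":{"type":"number"},"force":{"type":"number"}},"required":["plan"]}

```bash
ls; mkdir -p pics; python3 - <<'E'
from bench import arm
import cv2
for n in ["side","top"]:
    im=arm.camera(n); cv2.imwrite(f"pics/{n}0.png",im[:,:,::-1])
    print(n,arm.camera_info(n))
print(arm.state())
E
```

```text
pics
side {'intrinsics': array([[383.95474659,   0.        , 323.31275519],
       [  0.        , 383.95474659, 200.84886174],
       [  0.        ,   0.        ,   1.        ]]), 'eye': array([-0.19434121, -0.78836291,  0.73513601]), 'attitude': array([ 0.80770339, -0.3380511 ,  0.18778653, -0.44505382])}
top {'intrinsics': array([[517.69542128,   0.        , 318.75192032],
       [  0.        , 517.69542128, 195.53441083],
       [  0.        ,   0.        ,   1.        ]]), 'eye': array([ 0.24522778, -0.08411153,  1.34269483]), 'attitude': array([ 0.72138483, -0.68350822,  0.07746661, -0.08012096])}
{'time': 0.1, 'joints': array([ 1.02471100e+00,  2.63483604e-01, -4.88302124e-02,  1.25939708e+00,
       -8.00444620e-06,  1.41548968e+00]), 'joint_velocities': array([-0.00057306, -0.0003904 ,  0.00222508, -0.00085945, -0.00028042,
       -0.0011733 ]), 'tau': array([ 3.21227053e-03, -6.38575172e+01,  3.85063720e+01,  9.96439077e-03,
       -1.32413279e-04, -2.16701004e-06]), 'tool_pos': array([0.19986871, 0.48522258, 0.23088465]), 'orientation': array([-0.39355054,  0.58785234,  0.39327305,  0.58726817]), 'contact_force': array([ 0.78995859,  0.82650072, -0.02875438]), 'wrist_torque': array([ 0.087219  , -0.00984345,  0.04369014]), 'grip_width': 0.08507612575262602}
```

View pics/side0.png

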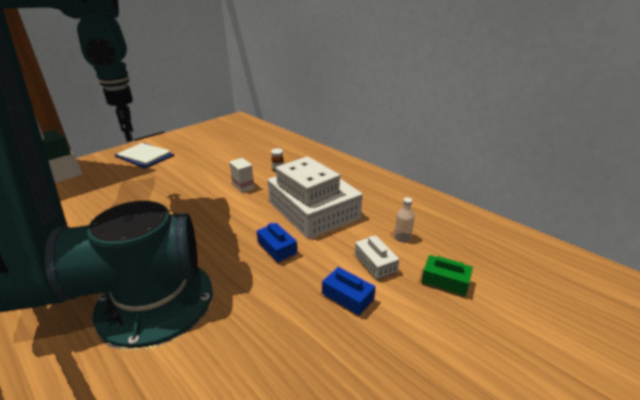

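View pics/top0.png

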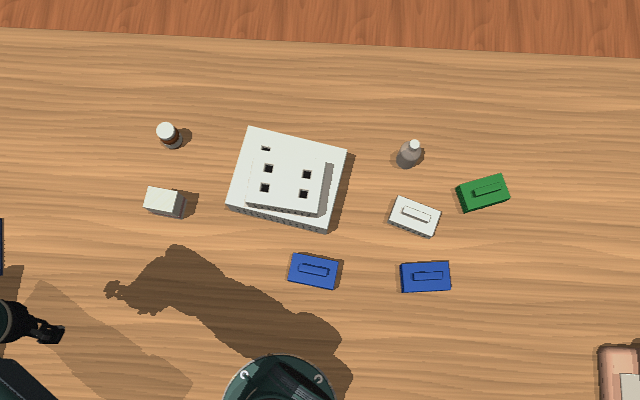

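```bash
python3 - <<'E'
import cv2
im=cv2.imread("pics/top0.png")
cv2.imwrite("pics/top0c.png",cv2.resize(im[110:250,215:365],None,fx=4,fy=4,interpolation=cv2.INTER_CUBIC))
cv2.imwrite("pics/top0d.png",cv2.resize(im[120:300,370:530],None,fx=3,fy=3,interpolation=cv2.INTER_CUBIC))
E
```

```text
(no output)
```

View pics/top0c.png

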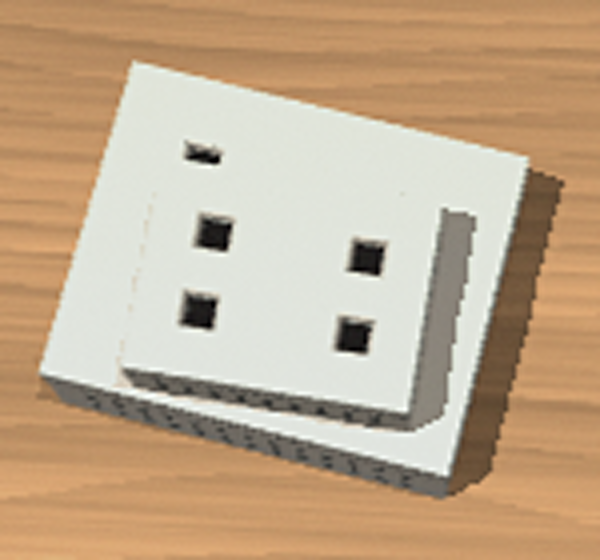

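View pics/top0d.png

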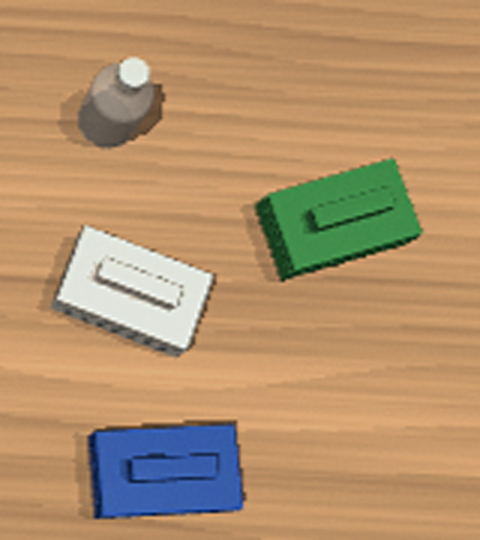

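```bash
cat > h.py <<'E'
import numpy as np, cv2
from scipy.spatial.transform import Rotation as R
from bench import arm
def ray(name,px,z):
    c=arm.camera_info(name);K=c["intrinsics"];M=R.from_quat(c["attitude"]).as_matrix()
    px=np.atleast_2d(np.asarray(px,float));d=np.c_[px,np.ones(len(px))]@np.linalg.inv(K).T@M.T
    s=(z-c["eye"][2])/d[:,2]
    return c["eye"]+d*s[:,None]
def proj(name,P):
    c=arm.camera_info(name);K=c["intrinsics"];M=R.from_quat(c["attitude"]).as_matrix()
    q=(np.atleast_2d(P)-c["eye"])@M@K.T
    return q[:,:2]/q[:,2:]
def rect(pts):
    r=cv2.minAreaRect((pts[:,:2]*1000).astype(np.float32));b=cv2.boxPoints(r)/1000
    e=[b[1]-b[0],b[2]-b[1]]; e.sort(key=np.linalg.norm)
    l=e[1]; a=np.degrees(np.arctan2(l[1],l[0]))
    return b.mean(0),np.linalg.norm(e[0]),np.linalg.norm(e[1]),(a-90+90)%180-90  # yaw of y axis(long) rel world y
def white(im,th=195):
    im=im.astype(int); return ((im.min(2)>th)&(im.max(2)-im.min(2)<30)).astype(np.uint8)
def holes(im,box,z,th=70):
    x0,y0,x1,y1=box
    g=im[y0:y1,x0:x1].max(2).astype(int)
    # darkness weight centroid per blob
    m=(g<130).astype(np.uint8);n,l,s,c=cv2.connectedComponentsWithStats(m)
    out=[]
    for i in range(1,n):
        if 8<s[i,4]<150 and s[i,2]<14 and s[i,3]<14:
            ys,xs=np.nonzero(cv2.dilate((l==i).astype(np.uint8),np.ones((3,3))))
            w=np.clip(225-g[ys,xs],0,None)
            p=[(xs*w).sum()/w.sum()+x0,(ys*w).sum()/w.sum()+y0]
            out.append((p,ray("top",p,z)[0][:2],int(s[i,4])))
    return out
E
python3 - <<'E'
from h import *
im=cv2.imread("pics/top0.png")[:,:,::-1]
w=white(im)
n,l,s,c=cv2.connectedComponentsWithStats(w)
for i in range(1,n):
    if s[i,4]>100:
        ys,xs=np.nonzero(l==i)
        for z in (0.095,0.055,.165): 
            r=rect(ray("top",np.c_[xs,ys],z)); print(s[i],z,np.round(r[0],4),np.round(r[1:],4))
for h in holes(im,(225,130,345,235),.163): print(h)
E
```

```text
[156 122  18  16 221] 0.095 [0.6784 0.3297] [ 4.11000e-02  4.24000e-02 -4.14114e+01]
[156 122  18  16 221] 0.055 [0.6923 0.343 ] [  0.0424   0.0438 -41.4112]
[156 122  18  16 221] 0.165 [0.6541 0.3065] [ 3.88000e-02  4.00000e-02 -4.14111e+01]
[ 225  126  122  103 7120] 0.095 [0.5751 0.0119] [  0.2088   0.2587 -11.2919]
[ 225  126  122  103 7120] 0.055 [0.5857 0.015 ] [  0.2155   0.267  -11.2919]
[ 225  126  122  103 7120] 0.165 [0.5566 0.0065] [  0.1971   0.2442 -11.2919]
[143 186  34  26 629] 0.095 [0.4994 0.3201] [ 0.0535  0.0731 -7.7548]
[143 186  34  26 629] 0.055 [0.5075 0.3331] [ 0.0552  0.0755 -7.7548]
[143 186  34  26 629] 0.165 [0.4851 0.2974] [ 0.0505  0.069  -7.7548]
[ 389  196   51   40 1055] 0.095 [ 0.4918 -0.3086] [  0.0654   0.1101 -18.9102]
[ 389  196   51   40 1055] 0.055 [ 0.4997 -0.3158] [  0.0675   0.1136 -18.9102]
[ 389  196   51   40 1055] 0.165 [ 0.4779 -0.296 ] [  0.0617   0.1039 -18.9103]
([np.float64(265.21948549534756), np.float64(148.37347199416166)], array([0.62122847, 0.06132733]), 28)
([np.float64(268.04146521347207), np.float64(167.98418421699583)], array([0.57315911, 0.05095046]), 62)
([np.float64(306.29359153196026), np.float64(174.0470173135308)], array([ 0.56324807, -0.04024694]), 60)
([np.float64(323.46984993178717), np.float64(179.22974079126877)], array([ 0.55283424, -0.08135713]), 15)
([np.float64(264.29286274509803), np.float64(187.43411764705883)], array([0.52547096, 0.05616046]), 63)
([np.float64(302.8800547768648), np.float64(193.64354760753986)], array([ 0.51545478, -0.0350732 ]), 60)
([np.float64(319.1770127405801), np.float64(205.00813228517214)], array([ 0.49041431, -0.07457975]), 15)
```

```bash
cat >> h.py <<'E'
def jaw():
    s=arm.state();M=R.from_quat(s["orientation"]).as_matrix()
    a=np.degrees(np.arctan2(M[1,2],M[0,2]));return s,M,a
def report(tgt=None):
    s,M,a=jaw();print("t",round(s["time"],2),"tcp",np.round(s["tool_pos"],4),"jaw az",round(a,2),"tilt",np.round(M[:,0],3),"F",np.round(s["contact_force"],1),"w",round(s["grip_width"],4),"j",np.round(s["joints"],2))
    if tgt is not None: print("shift units",np.round((np.array(tgt)-s["tool_pos"])/0.04,3))
th=np.radians(-11.3);C=np.array([.5751,.0119]);BX=np.array([np.cos(th),np.sin(th)]);BY=np.array([-np.sin(th),np.cos(th)])
def box(p): d=np.asarray(p)[:2]-C; return np.round(np.array([d@BX,d@BY])*1000,1)
def world(x,y): return C+BX*x/1000+BY*y/1000
E
python3 - <<'E'
from h import *
report()
print("mid",box([.5443,.00795]), "y-push start",world(-29,-10-85-25),"x-push",world(-94-30,0))
E
```

```text
t 0.1 tcp [0.1999 0.4852 0.2309] jaw az 67.61 tilt [-0.    -0.001 -1.   ] F [ 0.8  0.8 -0. ] w 0.0851 j [ 1.02  0.26 -0.05  1.26 -0.    1.42]
mid [-29.4  -9.9] y-push start [ 0.52314864 -0.10009132] x-push [0.45350378 0.03619732]
```

Emit:
{"op": "servo_tool", "data": {
  "plan": [
    [0.34,-0.61,0,0,0,-3.3],
    [0.34,-0.61,0,0,0,-3.3],
    [0.34,-0.61,0,0,0,-3.3],
    [0.34,-0.61,0,0,0,-3.3],
    [0.34,-0.61,0,0,0,-3.3],
    [0.34,-0.61,0,0,0,-3.3],
    [0.34,-0.61,0,0,0,-3.3],
    [0.34,-0.61,0,0,0,-3.3]
  ],
  "claw": 100
}}

```text
time: 0.77
tool_pos: [0.309, 0.2889, 0.2311]
orientation: [-0.248, 0.662, 0.248, 0.662]
contact_force: [0.2, 0.5, 0.7]
grip_width: 0.0853
```

Emit:
{"op": "servo_tool", "data": {
  "plan": [
    [0.34,-0.61,0,0,0,-3.3],
    [0.34,-0.61,0,0,0,-3.3],
    [0.34,-0.61,0,0,0,-3.3],
    [0.34,-0.61,0,0,0,-3.3],
    [0.34,-0.61,0,0,0,-3.3],
    [0.34,-0.61,0,0,0,-3.3],
    [0.34,-0.61,0,0,0,-3.3],
    [0.34,-0.61,0,0,0,-3.3]
  ]
}}

```text
time: 1.43
tool_pos: [0.4179, 0.0936, 0.2312]
orientation: [-0.09, 0.701, 0.09, 0.701]
contact_force: [0.8, 0.6, 0.1]
grip_width: 0.0855
```

Emit:
{"op": "servo_tool", "data": {
  "plan": [
    [0.34,-0.61,0,0,0,-3.3],
    [0.34,-0.61,0,0,0,-3.3],
    [0.34,-0.61,0,0,0,-3.3],
    [0.34,-0.61,0,0,0,-3.3],
    [0.34,-0.61,0,0,0,-3.3],
    [0.34,-0.61,0,0,0,-3.3],
    [0.34,-0.61,0,0,0,-3.3],
    [0.34,-0.61,0,0,0,-3.3]
  ]
}}

```text
time: 2.1
tool_pos: [0.5267, -0.1015, 0.231]
orientation: [0.073, 0.704, -0.072, 0.703]
contact_force: [-0.1, 0.2, -0.2]
grip_width: 0.0857
```

```bash
python3 - <<'E'
from h import *
p=world(-29,-10-85-25)
report([*p,0.112]); s=arm.state(); print(box(s["tool_pos"]))
im=arm.camera("top"); cv2.imwrite("pics/top1.png",cv2.resize(im[100:260,205:365,::-1],None,fx=3.5,fy=3.5,interpolation=cv2.INTER_CUBIC))
E
```

```text
t 2.1 tcp [ 0.5267 -0.1015  0.231 ] jaw az -11.77 tilt [-0.001  0.    -1.   ] F [-0.1  0.2 -0.2] w 0.0857 j [-0.34  0.28 -0.02  1.27  0.    1.43]
shift units [-0.089  0.036 -2.975]
[ -25.2 -120.7]
```

View pics/top1.png

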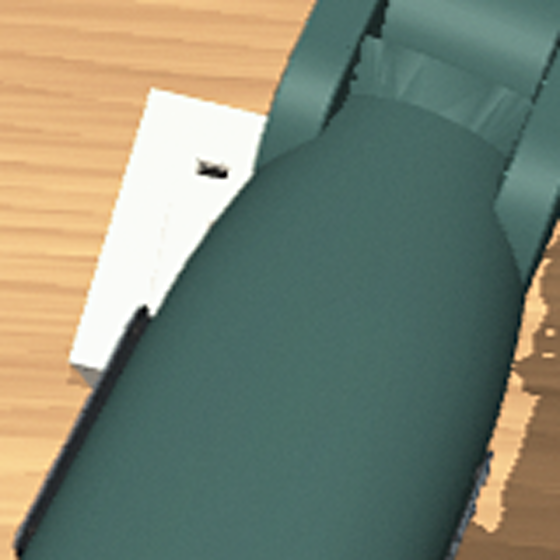

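Emit:
{"op": "servo_tool", "data": {
  "plan": [
    [-0.05,0,-0.5,0,0,0.4],
    [-0.04,0,-0.5,0,0,0],
    [0,0,-0.5,0,0,0],
    [0,0,-0.5,0,0,0],
    [0,0,-0.5,0,0,0],
    [0,0,-0.5,0,0,0],
    [0,0,0,0,0,0]
  ]
}}

```text
time: 2.73
tool_pos: [0.5209, -0.0995, 0.1081]
orientation: [0.069, 0.706, -0.069, 0.702]
contact_force: [-0.1, 0.7, -0.9]
grip_width: 0.0851
```

```bash
python3 - <<'E'
from h import *
report(); print(box(arm.state()["tool_pos"]))
im=arm.camera("side"); cv2.imwrite("pics/side1.png",cv2.resize(im[100:260,225:425,::-1],None,fx=4,fy=3.6,interpolation=cv2.INTER_CUBIC))
E
```

```text
t 2.73 tcp [ 0.5209 -0.0995  0.1081] jaw az -11.19 tilt [-0.005  0.002 -1.   ] F [-0.1  0.7 -0.9] w 0.0851 j [-0.34  0.34 -0.28  0.95 -0.    1.42]
[ -31.3 -119.9]
```

View pics/side1.png

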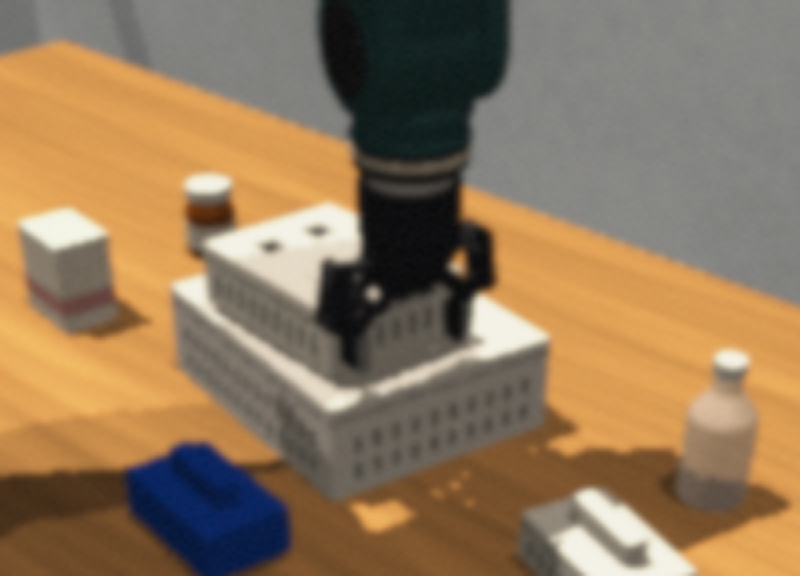

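Emit:
{"op": "servo_tool", "data": {
  "plan": [
    [0.01,0.05,0,0,0,0],
    [0.01,0.05,0,0,0,0],
    [0.01,0.05,0,0,0,0],
    [0.01,0.05,0,0,0,0],
    [0.01,0.05,0,0,0,0],
    [0.01,0.05,0,0,0,0]
  ]
}}

```text
time: 3.28
tool_pos: [0.5253, -0.0881, 0.1117]
orientation: [0.069, 0.704, -0.069, 0.704]
contact_force: [-0.0, -3.1, 0.8]
grip_width: 0.0852
```

Emit:
{"op": "servo_tool", "data": {
  "plan": [
    [0.01,0.05,0,0,0,0],
    [0.01,0.05,0,0,0,0]
  ]
}}

```text
time: 3.45
tool_pos: [0.526, -0.0841, 0.1114]
orientation: [0.069, 0.704, -0.069, 0.704]
contact_force: [-1.1, -2.7, 0.4]
grip_width: 0.0856
```

Emit:
{"op": "servo_tool", "data": {
  "plan": [
    [0.01,0.05,0,0,0,0],
    [0.01,0.05,0,0,0,0]
  ]
}}

```text
time: 3.62
tool_pos: [0.5267, -0.0801, 0.1113]
orientation: [0.069, 0.704, -0.069, 0.704]
contact_force: [-0.6, -2.2, 2.0]
grip_width: 0.0856
```

```bash
python3 - <<'E'
from h import *
report(); print(box(arm.state()["tool_pos"]))
im=arm.camera("side"); cv2.imwrite("pics/side2.png",cv2.resize(im[100:260,225:425,::-1],None,fx=4,fy=3.6,interpolation=cv2.INTER_CUBIC))
im=arm.camera("top"); cv2.imwrite("pics/top2.png",cv2.resize(im[100:260,205:365,::-1],None,fx=3.5,fy=3.5,interpolation=cv2.INTER_CUBIC))
E
```

```text
t 3.62 tcp [ 0.5267 -0.0801  0.1113] jaw az -11.19 tilt [-0. -0. -1.] F [-0.6 -2.2  2. ] w 0.0856 j [-0.3   0.34 -0.27  0.96 -0.    1.46]
[-29.4 -99.7]
```

View pics/side2.png

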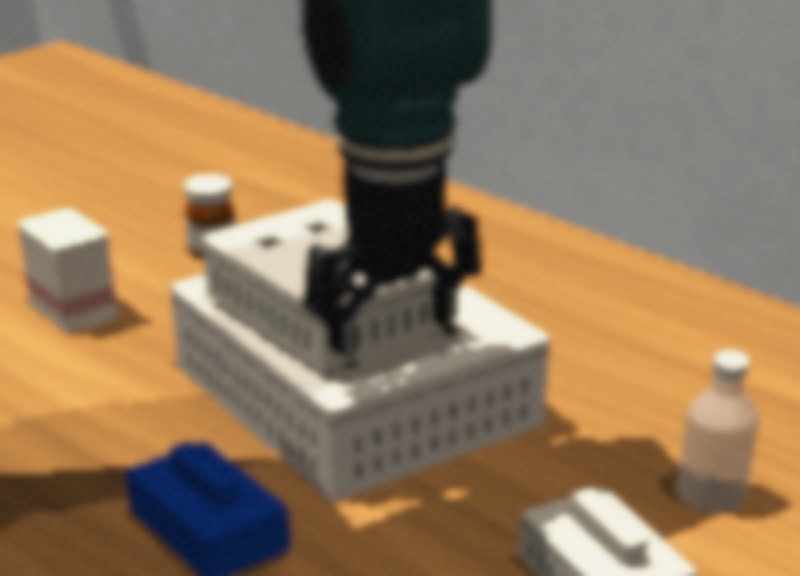

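View pics/top2.png

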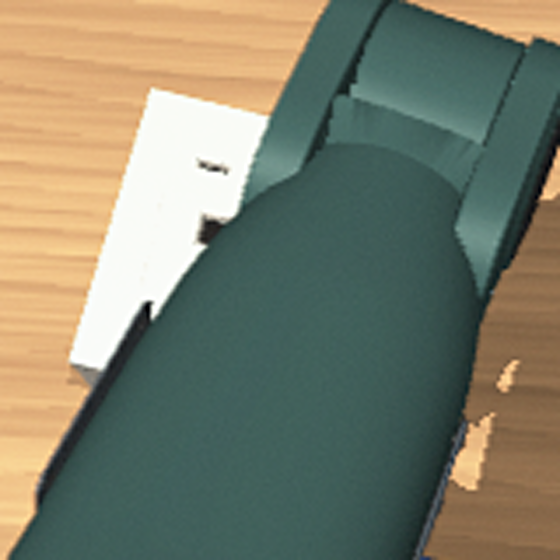

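Emit:
{"op": "servo_tool", "data": {
  "plan": [
    [0.01,0.05,0,0,0,0],
    [0.01,0.05,0,0,0,0],
    [0,0,0,0,0,0]
  ]
}}

```text
time: 3.97
tool_pos: [0.5276, -0.0759, 0.1112]
orientation: [0.069, 0.704, -0.069, 0.704]
contact_force: [-0.3, -1.7, 0.2]
grip_width: 0.0856
```

```bash
python3 - <<'E'
from h import *
report(); print(box(arm.state()["tool_pos"]))
im=arm.camera("side")
g=im[150:200,270:345].max(2).astype(int)
m=(g<150).astype(np.uint8);n,l,s,c=cv2.connectedComponentsWithStats(m)
for i in range(1,n):
    if s[i,4]<60:
        ys,xs=np.nonzero(l==i);w=200-g[ys,xs];p=[(xs*w).sum()/w.sum()+270,(ys*w).sum()/w.sum()+150]
        q=ray("side",p,.162)[0];print(p,s[i,4],q,box(q))
E
```

```text
t 3.97 tcp [ 0.5276 -0.0759  0.1112] jaw az -11.18 tilt [-0.  0. -1.] F [-0.3 -1.7  0.2] w 0.0856 j [-0.3   0.34 -0.27  0.96  0.    1.47]
[-29.4 -95.4]
[np.float64(342.8816901408451), np.float64(150.31267605633803)] 6 [0.74288042 0.03361318 0.162     ] [160.3  54.2]
[np.float64(303.5238095238095), np.float64(162.0)] 2 [0.58176536 0.06483768 0.162     ] [-3.8 53.2]
[np.float64(291.498127340824), np.float64(166.4569288389513)] 4 [0.53199362 0.06890809 0.162     ] [-53.4  47.5]
```

Emit:
{"op": "servo_tool", "data": {
  "plan": [
    [-0.04,-0.18,0,0,0,0],
    [-0.04,-0.18,0,0,0,0],
    [0,0,0.6,0,0,0],
    [0,0,0.6,0,0,0],
    [0,0,0.6,0,0,0],
    [0,0,0.6,0,0,0],
    [0,0,0.6,0,0,0],
    [-0.2,0.6,0,0,0,6]
  ]
}}

```text
time: 4.68
tool_pos: [0.5188, -0.0698, 0.235]
orientation: [0.033, 0.704, -0.034, 0.708]
contact_force: [-0.1, 0.6, -0.6]
grip_width: 0.0854
```

Emit:
{"op": "servo_tool", "data": {
  "plan": [
    [-0.2,0.6,0,0,0,6],
    [-0.2,0.6,0,0,0,6],
    [-0.2,0.6,0,0,0,6],
    [-0.2,0.6,0,0,0,6],
    [-0.2,0.6,0,0,0,6],
    [-0.2,0.6,0,0,0,6],
    [-0.2,0.6,0,0,0,6],
    [-0.2,0.6,0,0,0,6]
  ]
}}

```text
time: 5.35
tool_pos: [0.452, 0.1259, 0.2314]
orientation: [-0.26, 0.658, 0.26, 0.658]
contact_force: [0.2, -0.4, -0.0]
grip_width: 0.0857
```

Emit:
{"op": "servo_tool", "data": {
  "plan": [
    [-0.2,0.6,0,0,0,6],
    [-0.2,0.6,0,0,0,6],
    [-0.2,0.6,0,0,0,6],
    [-0.2,0.6,0,0,0,6],
    [-0.2,0.6,0,0,0,6],
    [-0.2,0.6,0,0,0,6],
    [0,0,0,0,0,0]
  ]
}}

```text
time: 5.93
tool_pos: [0.4035, 0.2718, 0.2313]
orientation: [-0.451, 0.544, 0.452, 0.545]
contact_force: [0.5, -0.6, 0.2]
grip_width: 0.0854
```

```bash
python3 - <<'E'
from h import *
report()
im=arm.camera("top"); cv2.imwrite("pics/top3.png",cv2.resize(im[100:260,205:365,::-1],None,fx=3.5,fy=3.5,interpolation=cv2.INTER_CUBIC))
for h in holes(im,(225,130,345,235),.163): print(np.round(h[0],1),h[1],h[2],box(h[1]))
E
```

```text
t 5.93 tcp [0.4035 0.2718 0.2313] jaw az 79.31 tilt [-0.     0.001 -1.   ] F [ 0.5 -0.6  0.2] w 0.0854 j [ 0.42  0.2  -0.14  1.24  0.    0.61]
[264.5 165. ] [0.58008849 0.05976386] 57 [-4.5 47.9]
[302.4 172.7] [ 0.56603161 -0.03083364] 55 [ -0.5 -43.7]
[259.7 184.1] [0.53299159 0.06753445] 80 [-52.2  46.3]
[298. 192.] [ 0.51871206 -0.02339351] 59 [-48.4 -45.7]
[314.9 198.5] [ 0.50538986 -0.06384196] 11 [-53.5 -87.9]
```

View pics/top3.png

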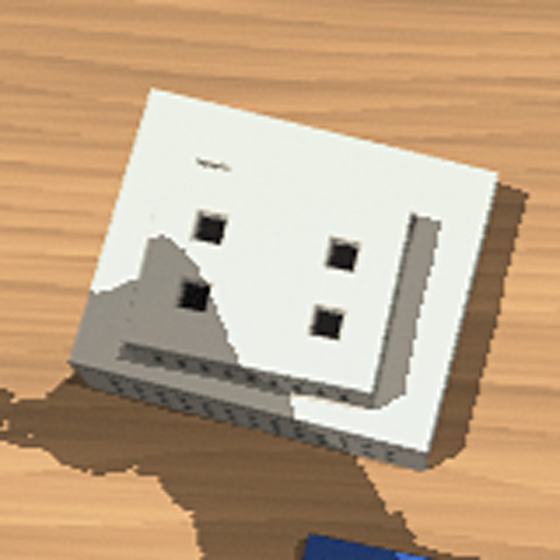

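```bash
python3 - <<'E'
from h import *
report([*world(-122,1),0.2313])
E
```

```text
t 5.98 tcp [0.4041 0.2704 0.2312] jaw az 78.99 tilt [-0.  0. -1.] F [ 0.3 -1.3 -0.4] w 0.0856 j [ 0.42  0.2  -0.14  1.24  0.    0.61]
shift units [ 1.29e+00 -5.84e+00  2.00e-03]
```

Emit:
{"op": "servo_tool", "data": {
  "plan": [
    [0.16,-0.73,0,0,0,-0.3],
    [0.16,-0.73,0,0,0,0],
    [0.16,-0.73,0,0,0,0],
    [0.16,-0.73,0,0,0,0],
    [0.16,-0.73,0,0,0,0],
    [0.16,-0.73,0,0,0,0],
    [0.16,-0.73,0,0,0,0],
    [0.16,-0.73,0,0,0,0]
  ]
}}

```text
time: 6.65
tool_pos: [0.4556, 0.0331, 0.2314]
orientation: [-0.447, 0.548, 0.446, 0.548]
contact_force: [0.2, 0.1, -0.6]
grip_width: 0.0856
```

Emit:
{"op": "servo_tool", "data": {
  "plan": [
    [0,0,0,0,0,0],
    [0,0,-0.5,0,0,0],
    [0,0,-0.5,0,0,0],
    [0,0,-0.5,0,0,0],
    [0,0,-0.5,0,0,0],
    [0,0,-0.5,0,0,0],
    [0,0,-0.4,0,0,0],
    [0,0,0,0,0,0]
  ]
}}

```text
time: 7.32
tool_pos: [0.4539, 0.0352, 0.113]
orientation: [-0.446, 0.549, 0.448, 0.547]
contact_force: [-0.6, 0.1, -0.4]
grip_width: 0.0854
```

```bash
python3 - <<'E'
from h import *
report(); print(box(arm.state()["tool_pos"]))
im=arm.camera("side"); cv2.imwrite("pics/side4.png",cv2.resize(im[100:260,225:425,::-1],None,fx=4,fy=3.6,interpolation=cv2.INTER_CUBIC))
im=arm.camera("top"); cv2.imwrite("pics/top4.png",cv2.resize(im[100:260,205:365,::-1],None,fx=3.5,fy=3.5,interpolation=cv2.INTER_CUBIC))
E
```

```text
t 7.32 tcp [0.4539 0.0352 0.113 ] jaw az 78.37 tilt [-0.004  0.    -1.   ] F [-0.6  0.1 -0.4] w 0.0854 j [-0.1   0.22 -0.45  0.91 -0.    0.1 ]
[-123.4   -0.9]
```

View pics/side4.png

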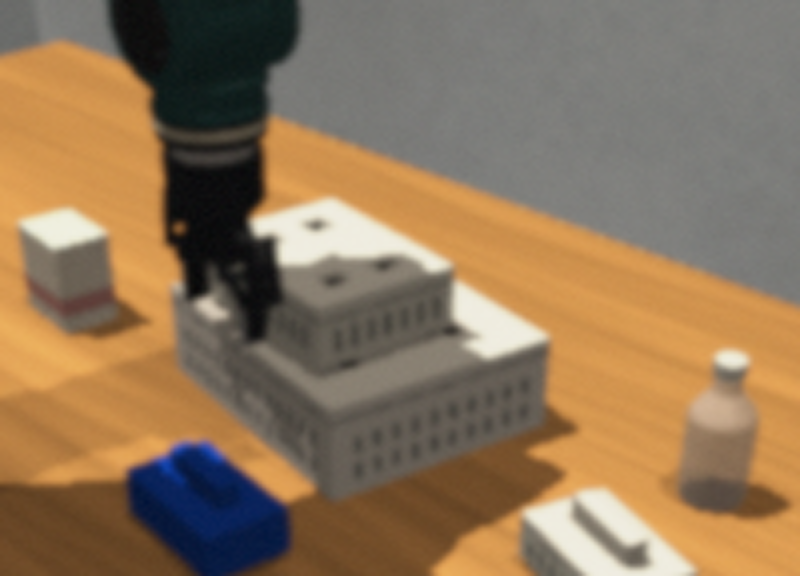

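View pics/top4.png

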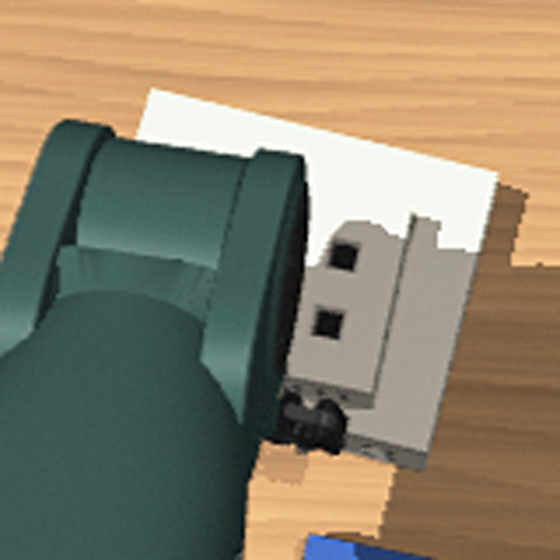

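Emit:
{"op": "servo_tool", "data": {
  "plan": [
    [0.1,-0.02,0,0,0,0.2],
    [0.1,-0.02,0,0,0,0],
    [0.1,-0.02,0,0,0,0],
    [0.06,-0.012,0,0,0,0],
    [0.06,-0.012,0,0,0,0],
    [0.06,-0.012,0,0,0,0],
    [0.06,-0.012,0,0,0,0],
    [0.06,-0.012,0,0,0,0]
  ]
}}

```text
time: 8.08
tool_pos: [0.4791, 0.0313, 0.1152]
orientation: [-0.448, 0.547, 0.449, 0.547]
contact_force: [-5.0, 1.4, 5.1]
grip_width: 0.0854
```

Emit:
{"op": "servo_tool", "data": {
  "plan": [
    [0.05,-0.01,0,0,0,0],
    [0.05,-0.01,0,0,0,0],
    [0.05,-0.01,0,0,0,0],
    [0.05,-0.01,0,0,0,0],
    [0.05,-0.01,0,0,0,0],
    [0.05,-0.01,0,0,0,0]
  ]
}}

```text
time: 8.58
tool_pos: [0.4915, 0.0286, 0.1152]
orientation: [-0.448, 0.547, 0.449, 0.547]
contact_force: [-3.5, 1.2, 1.2]
grip_width: 0.0855
```

```bash
python3 - <<'E'
from h import *
report(); print(box(arm.state()["tool_pos"]))
im=arm.camera("top"); cv2.imwrite("pics/top5.png",cv2.resize(im[100:260,205:365,::-1],None,fx=3.5,fy=3.5,interpolation=cv2.INTER_CUBIC))
for h in holes(im,(225,130,345,235),.163): print(np.round(h[0],1),h[1],h[2],box(h[1]))
E
```

```text
t 8.58 tcp [0.4915 0.0286 0.1152] jaw az 78.71 tilt [-0.001 -0.    -1.   ] F [-3.5  1.2  1.2] w 0.0855 j [-0.11  0.28 -0.36  0.93 -0.    0.09]
[-85.3   0. ]
[342.8 167.5] [ 0.58385537 -0.12549322] 22 [  35.5 -133. ]
[305.8 167. ] [ 0.58040467 -0.0381695 ] 74 [ 15.  -48.1]
[339.8 179.6] [ 0.55408726 -0.1198522 ] 11 [   5.2 -133.3]
[300.7 186.1] [ 0.53329614 -0.02877242] 72 [-33.  -48.1]
[290.7 222.8] [ 0.44502171 -0.01126134] 11 [-123.   -48.2]
[296.5 224.3] [ 0.44210951 -0.02473015] 13 [-123.2  -62. ]
[303.2 225.6] [ 0.43999954 -0.04047668] 18 [-122.2  -77.8]
```

View pics/top5.png

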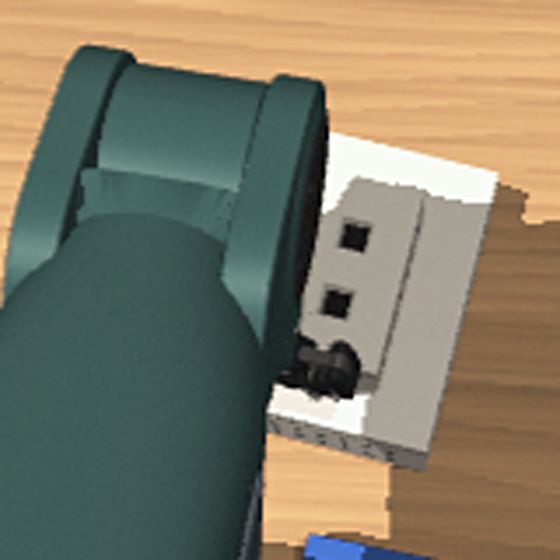

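Emit:
{"op": "servo_tool", "data": {
  "plan": [
    [0.04,-0.006,0,0,0,0],
    [0.04,-0.006,0,0,0,0],
    [0.04,-0.006,0,0,0,0],
    [0.03,-0.004,0,0,0,0]
  ]
}}

```text
time: 8.97
tool_pos: [0.4982, 0.0276, 0.1154]
orientation: [-0.449, 0.547, 0.448, 0.547]
contact_force: [-0.6, -0.1, -0.3]
grip_width: 0.0854
```

Emit:
{"op": "servo_tool", "data": {
  "plan": [
    [0.03,-0.004,0,0,0,0],
    [0.03,-0.004,0,0,0,0]
  ]
}}

```text
time: 9.13
tool_pos: [0.4996, 0.0275, 0.1153]
orientation: [-0.448, 0.547, 0.449, 0.546]
contact_force: [-4.5, -0.1, 4.5]
grip_width: 0.0855
```

```bash
python3 - <<'E'
from h import *
report(); print(box(arm.state()["tool_pos"]))
im=arm.camera("top"); cv2.imwrite("pics/top6.png",cv2.resize(im[100:260,205:365,::-1],None,fx=3.5,fy=3.5,interpolation=cv2.INTER_CUBIC))
for h in holes(im,(225,130,345,235),.163)[:4]: print(np.round(h[0],1),h[1],h[2],box(h[1]))
im=arm.camera("side"); cv2.imwrite("pics/side6.png",cv2.resize(im[100:260,225:425,::-1],None,fx=4,fy=3.6,interpolation=cv2.INTER_CUBIC))
E
```

```text
t 9.13 tcp [0.4996 0.0275 0.1153] jaw az 78.71 tilt [-0.001  0.    -1.   ] F [-4.5 -0.1  4.5] w 0.0855 j [-0.11  0.29 -0.34  0.94 -0.    0.09]
[-77.1   0.5]
[306.8 164.8] [ 0.58597157 -0.04007958] 70 [ 20.8 -48.8]
[342.8 167.6] [ 0.58381384 -0.12549936] 23 [  35.5 -133. ]
[339.8 179.6] [ 0.55407668 -0.11985251] 11 [   5.2 -133.3]
[301.7 183.8] [ 0.53909193 -0.03081728] 70 [-26.9 -48.9]
```

View pics/side6.png

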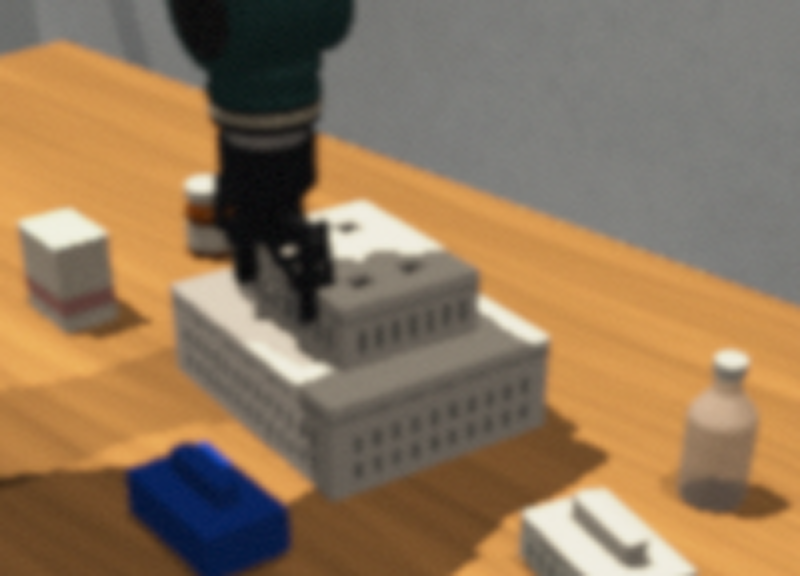

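Emit:
{"op": "servo_tool", "data": {
  "plan": [
    [0.02,-0.003,0,0,0,0],
    [0.02,-0.003,0,0,0,0]
  ]
}}

```text
time: 9.4
tool_pos: [0.5013, 0.0272, 0.1153]
orientation: [-0.448, 0.547, 0.449, 0.547]
contact_force: [-4.8, -0.3, 2.6]
grip_width: 0.0851
```

```bash
python3 - <<'E'
from h import *
report(); print(box(arm.state()["tool_pos"]))
im=arm.camera("top"); 
for h in holes(im,(225,130,345,235),.163)[:4]: print(np.round(h[0],1),h[1],h[2],box(h[1]))
E
```

```text
t 9.4 tcp [0.5013 0.0272 0.1153] jaw az 78.71 tilt [-0.001  0.    -1.   ] F [-4.8 -0.3  2.6] w 0.0851 j [-0.11  0.29 -0.34  0.94 -0.    0.09]
[-75.4   0.6]
[307.  164.2] [ 0.58755682 -0.04058653] 67 [ 22.5 -49. ]
[342.8 167.5] [ 0.58385328 -0.12554958] 21 [  35.5 -133.1]
[339.7 180.1] [ 0.55288751 -0.11954056] 10 [   4.  -133.2]
[301.8 183. ] [ 0.5409173  -0.03097815] 70 [-25.1 -48.7]
```

```bash
python3 - <<'E'
from h import *
def sh(im,pred):
    out=[]
    for p in pred:
        x0,y0=int(p[0])-6,int(p[1])-5
        g=im[y0:y0+11,x0:x0+13].max(2).astype(float)
        bg=np.median(g);w=np.clip(bg-12-g,0,None);m=(w>0).astype(np.uint8)
        n,l,s,c=cv2.connectedComponentsWithStats(m);k=1+np.argmax([w[l==i].sum() for i in range(1,n)])
        w=w*(l==k);ys,xs=np.mgrid[:11,:13];out.append([(xs*w).sum()/w.sum()+x0,(ys*w).sum()/w.sum()+y0])
    return np.array(out)
def test(top,side,tag):
    hs=[h for h in holes(top,(225,130,345,235),.163) if h[2]>50]
    for h in hs:
        for z in (.165,.157):
            P=ray("top",h[0],z);pr=proj("side",P)
            print(tag,np.round(h[0],1),z,box(P[0]),"pred",np.round(pr[0],1),"meas",np.round(sh(side,pr)[0],1))
T0=cv2.imread("pics/top0.png")[:,:,::-1];S0=cv2.imread("pics/side0.png")[:,:,::-1]
test(T0,S0,"start")
t=arm.camera("top");s=arm.camera("side");test(t,s,"now")
E
```

```text
start [268. 168.] 0.165 [-10.1  37.6] pred [304.4 163.4] meas [304.  163.7]
start [268. 168.] 0.157 [-8.1 38.9] pred [304.8 165.3] meas [304.  163.7]
start [306.3 174. ] 0.165 [ -1.9 -53.6] pred [321.9 173.6] meas [321.6 173.9]
start [306.3 174. ] 0.157 [  0.1 -52.9] pred [322.4 175.6] meas [321.6 173.9]
start [264.3 187.4] 0.165 [-57.8  33.4] pred [292.5 167.6] meas [292.2 167.9]
start [264.3 187.4] 0.157 [-56.1  34.7] pred [292.8 169.5] meas [292.2 167.9]
start [302.9 193.6] 0.165 [-49.7 -57.9] pred [309.8 178.3] meas [309.5 178.5]
start [302.9 193.6] 0.157 [-48.  -57.2] pred [310.2 180.3] meas [309.5 178.6]
now [307. 164.] 0.165 [ 22.4 -49. ] pred [327.5 171.1] meas [327.6 173.6]
now [307. 164.] 0.157 [ 24.6 -48.3] pred [327.9 173. ] meas [327.6 173.6]
now [301.8 182.9] 0.165 [-25.3 -48.9] pred [314.9 175. ] meas [308.2 175.5]
now [301.8 182.9] 0.157 [-23.4 -48.1] pred [315.3 177. ] meas [315.1 177.6]
```

Emit:
{"op": "servo_tool", "data": {
  "plan": [
    [-0.2,0.04,0,0,0,0],
    [-0.5,0.1,0,0,0,0],
    [0,0,0.6,0,0,0],
    [0,0,0.6,0,0,0],
    [0,0,0.6,0,0,0],
    [0,0,0.6,0,0,0],
    [0,0,0.5,0,0,0],
    [0.05,-0.62,0,0,0,-7]
  ]
}}

```text
time: 10.22
tool_pos: [0.4766, 0.0098, 0.235]
orientation: [-0.417, 0.57, 0.414, 0.574]
contact_force: [1.2, -0.8, 0.5]
grip_width: 0.0851
```

Emit:
{"op": "servo_tool", "data": {
  "plan": [
    [0.05,-0.62,0,0,0,-7],
    [0.05,-0.62,0,0,0,-7],
    [0.05,-0.62,0,0,0,-7],
    [0.05,-0.62,0,0,0,-7],
    [0.05,-0.62,0,0,0,-7],
    [0.05,-0.62,0,0,0,-7],
    [0.05,-0.62,0,0,0,-7],
    [0.05,-0.62,0,0,0,-7]
  ]
}}

```text
time: 10.88
tool_pos: [0.4915, -0.1916, 0.2314]
orientation: [-0.095, 0.701, 0.094, 0.701]
contact_force: [0.4, 1.5, -0.8]
grip_width: 0.0853
```

Emit:
{"op": "servo_tool", "data": {
  "plan": [
    [0.05,-0.62,0,0,0,-7],
    [0.05,-0.62,0,0,0,-7],
    [0.05,-0.62,0,0,0,-7],
    [0.05,-0.62,0,0,0,-7],
    [0.05,-0.62,0,0,0,-6],
    [0,0,0,0,0,0]
  ]
}}

```text
time: 11.38
tool_pos: [0.5017, -0.3181, 0.2306]
orientation: [0.115, 0.697, -0.116, 0.698]
contact_force: [1.0, -0.4, -0.6]
grip_width: 0.0852
```

```bash
cat >> h.py <<'E'
def sh(im,pred):
    out=[]
    for p in pred:
        x0,y0=int(p[0])-6,int(p[1])-5
        g=im[y0:y0+11,x0:x0+13].max(2).astype(float)
        bg=np.median(g);w=np.clip(bg-12-g,0,None);m=(w>0).astype(np.uint8)
        n,l,s,c=cv2.connectedComponentsWithStats(m);k=1+np.argmax([w[l==i].sum() for i in range(1,n)])
        w=w*(l==k);ys,xs=np.mgrid[:11,:13];out.append([(xs*w).sum()/w.sum()+x0,(ys*w).sum()/w.sum()+y0])
    return np.array(out)
def test(top,side,tag):
    hs=[h for h in holes(top,(225,130,345,235),.163) if h[2]>50]
    for h in hs:
        for z in (.165,.157):
            P=ray("top",h[0],z);pr=proj("side",P)
            print(tag,np.round(h[0],1),z,np.round(P[0],4),box(P[0]),"pred",np.round(pr[0],1),"meas",np.round(sh(side,pr)[0],1))
E
python3 - <<'E'
from h import *
report([.4997,-.3158,.231])
t=arm.camera("top");s=arm.camera("side");test(t,s,"now")
cv2.imwrite("pics/top7.png",t[:,:,::-1]);cv2.imwrite("pics/side7.png",s[:,:,::-1])
E
```

```text
t 11.38 tcp [ 0.5017 -0.3181  0.2306] jaw az -18.82 tilt [ 0.    -0.001 -1.   ] F [ 1.  -0.4 -0.6] w 0.0852 j [-0.7   0.38  0.13  1.32 -0.    1.2 ]
shift units [-0.049  0.057  0.01 ]
now [269.7 155.1] 0.165 [0.6045 0.0492 0.165 ] [21.6 42.3] pred [311.7 160.5] meas [311.8 162.5]
now [269.7 155.1] 0.157 [0.607  0.0501 0.157 ] [23.8 43.7] pred [312.1 162.3] meas [311.8 162.5]
now [264.3 173.8] 0.165 [0.558  0.0584 0.165 ] [-25.9  42.2] pred [299.5 164.1] meas [299.5 166.1]
now [264.3 173.8] 0.157 [0.5601 0.0594 0.157 ] [-24.   43.6] pred [299.9 166. ] meas [299.5 166.1]
now [301.7 183.2] 0.165 [ 0.54   -0.0308  0.165 ] [-26.1 -48.8] pred [314.6 175.1] meas [314.7 177.2]
now [301.7 183.2] 0.157 [ 0.542  -0.0305  0.157 ] [-24.2 -48. ] pred [315.  177.1] meas [314.7 177.2]
```

View pics/top7.png

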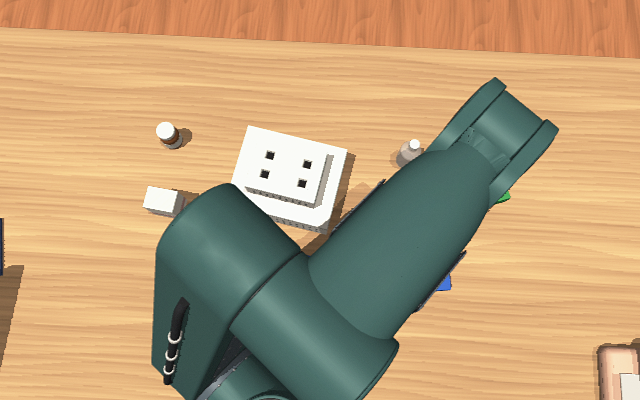

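View pics/side7.png

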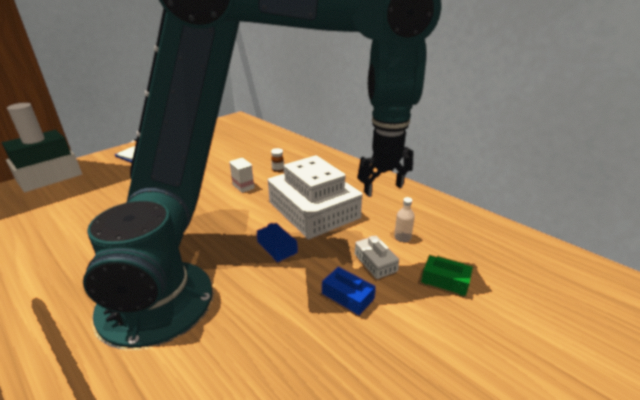

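```bash
python3 - <<'E'
from h import *
for p,z in (([402.7,206],.079),([431,221.7],.055),([416.9,213.8],.067)): print(ray("top",p,z))
s=cv2.imread("pics/side7.png");cv2.imwrite("pics/side7c.png",cv2.resize(s[215:295,340:420],None,fx=7,fy=7,interpolation=cv2.INTER_CUBIC))
c=np.array([.4997,-.3158]);a=np.radians(-18.9);X=np.array([np.cos(a),np.sin(a)]);Y=np.array([-np.sin(a),np.cos(a)])
for sx in(-9,9):
  for sy in (-35,35): print(sx,sy,(proj("side",[*(c+X*sx/1e3+Y*sy/1e3),.079])-[340,215])*7)
for sx in(-35,35):
  for sy in (-58,58): print(sx,sy,(proj("side",[*(c+X*sx/1e3+Y*sy/1e3),.055])-[340,215])*7)
E
```

```text
[[ 0.5166141  -0.28192687  0.079     ]]
[[ 0.48517691 -0.35772501  0.055     ]]
[[ 0.50113963 -0.3197338   0.067     ]]
-9 -35 [[293.07028102 253.0817564 ]]
-9 35 [[194.26991298 151.85552795]]
9 -35 [[332.49887338 239.56250847]]
9 35 [[232.39135126 139.64080058]]
-35 -58 [[264.17109955 358.33552744]]
-35 58 [[105.8073983  185.25992584]]
35 -58 [[417.46254902 303.31641293]]
35 58 [[250.85238616 138.66490971]]
```

View pics/side7c.png

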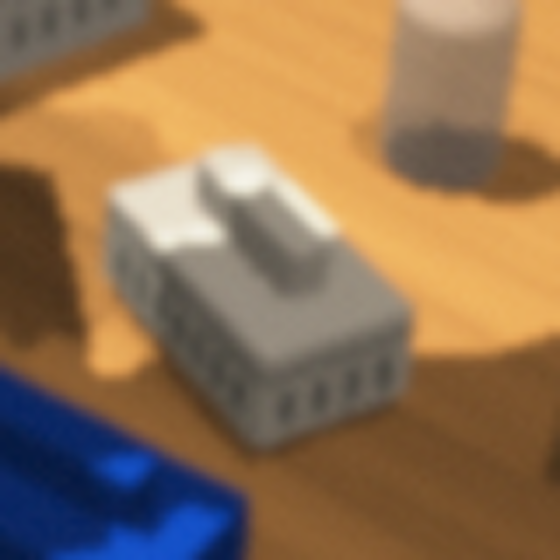

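Emit:
{"op": "servo_tool", "data": {
  "plan": [
    [-0.05,0.04,-0.6,0,0,0],
    [0,0,-0.7,0,0,0],
    [0,0,-0.7,0,0,0],
    [0,0,-0.7,0,0,0],
    [0,0,-0.6,0,0,0],
    [0,0,-0.4,0,0,0],
    [0,0,-0.2,0,0,0],
    [0,0,0,0,0,0]
  ],
  "claw": 60
}}

```text
time: 12.15
tool_pos: [0.499, -0.3115, 0.0742]
orientation: [0.112, 0.699, -0.111, 0.698]
contact_force: [-0.1, 0.2, -0.2]
grip_width: 0.0511
```

Emit:
{"op": "servo_tool", "data": {
  "plan": [
    [0,0,-0.15,0,0,0],
    [0,0,-0.1,0,0,0],
    [0,0,-0.1,0,0,0],
    [0,0,0,0,0,0]
  ]
}}

```text
time: 12.48
tool_pos: [0.4996, -0.3128, 0.0611]
orientation: [0.112, 0.698, -0.112, 0.698]
contact_force: [-0.2, -0.3, 0.3]
grip_width: 0.0513
```

```bash
python3 - <<'E'
from h import *
report([.4997,-.3165,.059])
s=arm.camera("side")[:,:,::-1];cv2.imwrite("pics/side8c.png",cv2.resize(s[205:295,340:430],None,fx=6,fy=6,interpolation=cv2.INTER_CUBIC))
E
```

```text
t 12.48 tcp [ 0.4996 -0.3128  0.0611] jaw az -18.28 tilt [ 0. -0. -1.] F [-0.2 -0.3  0.3] w 0.0513 j [-0.7   0.47 -0.21  0.89 -0.    1.19]
shift units [ 0.004 -0.093 -0.053]
```

View pics/side8c.png

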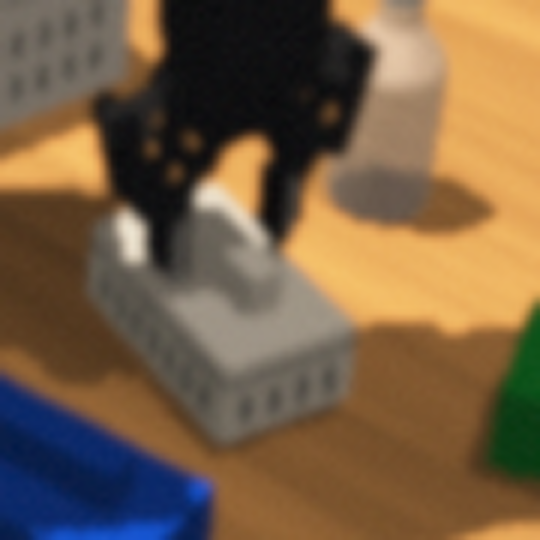

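Emit:
{"op": "servo_tool", "data": {
  "plan": [
    [0,-0.09,-0.04,0,0,-0.5],
    [0,0,0,0,0,0]
  ]
}}

```text
time: 12.7
tool_pos: [0.4997, -0.3171, 0.0598]
orientation: [0.116, 0.697, -0.116, 0.698]
contact_force: [-0.0, 1.0, -0.2]
grip_width: 0.0516
```

Emit:
{"op": "servo_tool", "data": {
  "plan": [
    [0,0,0,0,0,0],
    [0,0,0,0,0,0],
    [0,0,0,0,0,0],
    [0,0,0,0,0,0],
    [0,0,0,0,0,0],
    [0,0,0,0,0,0]
  ],
  "claw": 0,
  "force": 50
}}

```text
time: 13.2
tool_pos: [0.4996, -0.3165, 0.0599]
orientation: [0.115, 0.698, -0.116, 0.698]
contact_force: [-1.9, 0.8, 5.3]
grip_width: 0.0169
```

```bash
python3 - <<'E'
from h import *
report([.4997,-.3165,.059])
s=arm.camera("side")[:,:,::-1];cv2.imwrite("pics/side9.png",s);cv2.imwrite("pics/side9c.png",cv2.resize(s[205:295,340:430],None,fx=6,fy=6,interpolation=cv2.INTER_CUBIC))
E
```

```text
t 13.2 tcp [ 0.4996 -0.3165  0.0599] jaw az -18.79 tilt [ 0. -0. -1.] F [-1.9  0.8  5.3] w 0.0169 j [-0.7   0.47 -0.2   0.89 -0.    1.2 ]
shift units [ 0.003 -0.001 -0.022]
```

View pics/side9c.png

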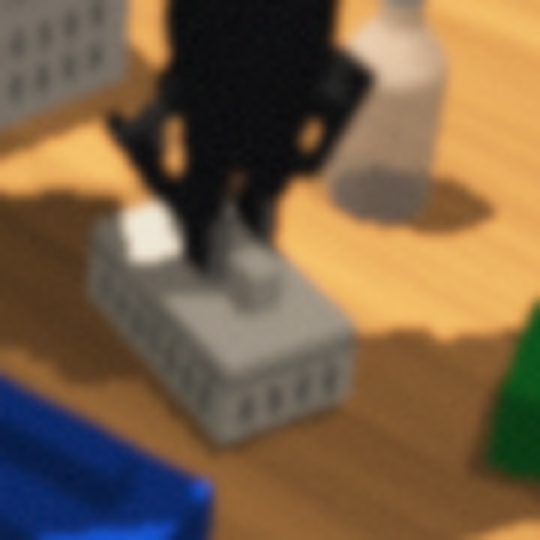

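```bash
python3 - <<'E'
from h import *
im=cv2.imread("pics/top0.png")
c=np.array([.4997,-.3158]);a=np.radians(-18.9);X=np.array([np.cos(a),np.sin(a)]);Y=np.array([-np.sin(a),np.cos(a)])
g=im.astype(np.float32)
def prof(f,rng,z):
    P=np.array([[*(f(t)),z] for t in rng]);q=proj("top",P).astype(np.float32)
    return np.array([cv2.remap(g,q[:,:1],q[:,1:],cv2.INTER_LINEAR)[:,0]]).squeeze()
for off in (-22,22):
    for rng in (range(-66,-48,2),range(50,68,2)):
        print("long",off,list(zip(rng,prof(lambda t:c+X*off/1e3+Y*t/1e3,rng,.055).astype(int)[:,0])))
for off in (-48,48):
    for rng in (range(-44,-26,2),range(28,46,2)):
        print("short",off,list(zip(rng,prof(lambda t:c+X*t/1e3+Y*off/1e3,rng,.055).astype(int)[:,0])))
# ridge along Y at top z; front side visible
rng=range(-46,48,2);print(list(zip(rng,prof(lambda t:c-X*8/1e3+Y*t/1e3,rng,.067).astype(int)[:,0])))
rng=range(-46,48,2);print(list(zip(rng,prof(lambda t:c-X*9/1e3+Y*t/1e3,rng,.060).astype(int)[:,0])))
E
```

```text
long -22 [(-66, np.int64(102)), (-64, np.int64(98)), (-62, np.int64(85)), (-60, np.int64(68)), (-58, np.int64(155)), (-56, np.int64(213)), (-54, np.int64(223)), (-52, np.int64(221)), (-50, np.int64(221))]
long -22 [(50, np.int64(220)), (52, np.int64(222)), (54, np.int64(219)), (56, np.int64(183)), (58, np.int64(105)), (60, np.int64(75)), (62, np.int64(73)), (64, np.int64(74)), (66, np.int64(75))]
long 22 [(-66, np.int64(97)), (-64, np.int64(90)), (-62, np.int64(67)), (-60, np.int64(67)), (-58, np.int64(142)), (-56, np.int64(210)), (-54, np.int64(223)), (-52, np.int64(219)), (-50, np.int64(220))]
long 22 [(50, np.int64(219)), (52, np.int64(221)), (54, np.int64(218)), (56, np.int64(184)), (58, np.int64(115)), (60, np.int64(95)), (62, np.int64(98)), (64, np.int64(104)), (66, np.int64(105))]
short -48 [(-44, np.int64(101)), (-42, np.int64(99)), (-40, np.int64(96)), (-38, np.int64(80)), (-36, np.int64(96)), (-34, np.int64(163)), (-32, np.int64(229)), (-30, np.int64(224)), (-28, np.int64(222))]
short -48 [(28, np.int64(219)), (30, np.int64(222)), (32, np.int64(216)), (34, np.int64(185)), (
[... 1775 characters left out ...]
(117)), (-18, np.int64(137)), (-16, np.int64(143)), (-14, np.int64(142)), (-12, np.int64(149)), (-10, np.int64(142)), (-8, np.int64(128)), (-6, np.int64(128)), (-4, np.int64(138)), (-2, np.int64(135)), (0, np.int64(144)), (2, np.int64(150)), (4, np.int64(140)), (6, np.int64(132)), (8, np.int64(135)), (10, np.int64(141)), (12, np.int64(140)), (14, np.int64(132)), (16, np.int64(135)), (18, np.int64(134)), (20, np.int64(133)), (22, np.int64(148)), (24, np.int64(146)), (26, np.int64(128)), (28, np.int64(115)), (30, np.int64(133)), (32, np.int64(146)), (34, np.int64(159)), (36, np.int64(183)), (38, np.int64(199)), (40, np.int64(206)), (42, np.int64(220)), (44, np.int64(220)), (46, np.int64(220))]
```

Emit:
{"op": "servo_tool", "data": {
  "plan": [
    [0,0,0.2,0,0,0],
    [0,0,0.4,0,0,0],
    [0,0,0.7,0,0,0],
    [0,0,0.8,0,0,0],
    [0,0,0.8,0,0,0],
    [0,0,0.8,0,0,0],
    [0,0,0.7,0,0,0],
    [0,0,0.6,0,0,0]
  ]
}}

```text
time: 13.92
tool_pos: [0.4995, -0.3162, 0.2622]
orientation: [0.115, 0.697, -0.116, 0.698]
contact_force: [0.5, -0.6, -2.5]
grip_width: 0.0172
```

Emit:
{"op": "servo_tool", "data": {
  "plan": [
    [0.05,0.2,0.1,0,0,0.4],
    [0.1,0.4,0,0,0,0.6],
    [0.12,0.55,0,0,0,0.7],
    [0.12,0.55,0,0,0,0.7],
    [0.12,0.55,0,0,0,0.7],
    [0.12,0.55,0,0,0,0.7],
    [0.12,0.55,0,0,0,0.7],
    [0.12,0.55,0,0,0,0.7]
  ]
}}

```text
time: 14.58
tool_pos: [0.5342, -0.1587, 0.2629]
orientation: [0.084, 0.703, -0.083, 0.702]
contact_force: [0.0, -0.2, -2.9]
grip_width: 0.0168
```

Emit:
{"op": "servo_tool", "data": {
  "plan": [
    [0.12,0.55,0,0,0,0.5],
    [0.12,0.55,0,0,0,0.5],
    [0.12,0.55,0,0,0,0.5],
    [0.12,0.55,0,0,0,0.5],
    [0.12,0.55,0,0,0,0.3],
    [0.12,0.55,0,0,0,0],
    [0.12,0.5,0,0,0,0],
    [0.1,0.4,0,0,0,0]
  ]
}}

```text
time: 15.25
tool_pos: [0.5716, 0.0096, 0.2629]
orientation: [0.069, 0.704, -0.069, 0.703]
contact_force: [0.5, 0.6, -3.9]
grip_width: 0.0166
```

Emit:
{"op": "servo_tool", "data": {
  "plan": [
    [0,0,0,0,0,0],
    [0,0,0,0,0,0]
  ]
}}

```text
time: 15.42
tool_pos: [0.5716, 0.0086, 0.2629]
orientation: [0.069, 0.704, -0.069, 0.703]
contact_force: [1.3, 1.2, -2.8]
grip_width: 0.0168
```

```bash
python3 - <<'E'
from h import *
report([.5749,.0093,.2089])
s=arm.camera("side")[:,:,::-1];cv2.imwrite("pics/side10.png",s);cv2.imwrite("pics/side10c.png",cv2.resize(s[110:250,250:380],None,fx=4,fy=4,interpolation=cv2.INTER_CUBIC))
E
```

```text
t 15.42 tcp [0.5716 0.0086 0.2629] jaw az -11.19 tilt [-0.001  0.    -1.   ] F [ 1.3  1.2 -2.8] w 0.0168 j [-0.13  0.34  0.15  1.38  0.    1.64]
shift units [ 0.082  0.019 -1.35 ]
```

View pics/side10c.png

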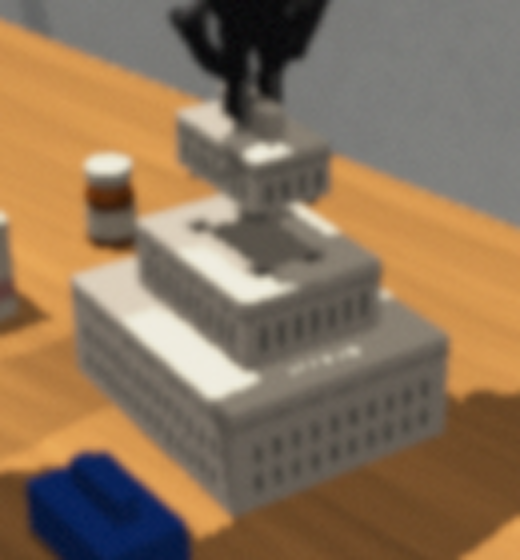

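Emit:
{"op": "servo_tool", "data": {
  "plan": [
    [0.04,0.01,0,0,0,0],
    [0.04,0.01,-0.2,0,0,0],
    [0,0,-0.3,0,0,0],
    [0,0,-0.3,0,0,0],
    [0,0,-0.2,0,0,0],
    [0,0,-0.05,0,0,0],
    [0,0,0,0,0,0]
  ]
}}

```text
time: 16.05
tool_pos: [0.5749, 0.0081, 0.2211]
orientation: [0.07, 0.704, -0.07, 0.703]
contact_force: [-0.8, 0.1, -1.6]
grip_width: 0.0169
```

```bash
python3 - <<'E'
from h import *
report([.5749,.0093,.2089])
s=arm.camera("side")[:,:,::-1];cv2.imwrite("pics/side11c.png",cv2.resize(s[120:220,265:365],None,fx=6,fy=6,interpolation=cv2.INTER_CUBIC))
E
```

```text
t 16.05 tcp [0.5749 0.0081 0.2211] jaw az -11.32 tilt [-0.001  0.    -1.   ] F [-0.8  0.1 -1.6] w 0.0169 j [-0.13  0.35  0.06  1.28 -0.    1.64]
shift units [ 0.     0.03  -0.305]
```

View pics/side11c.png

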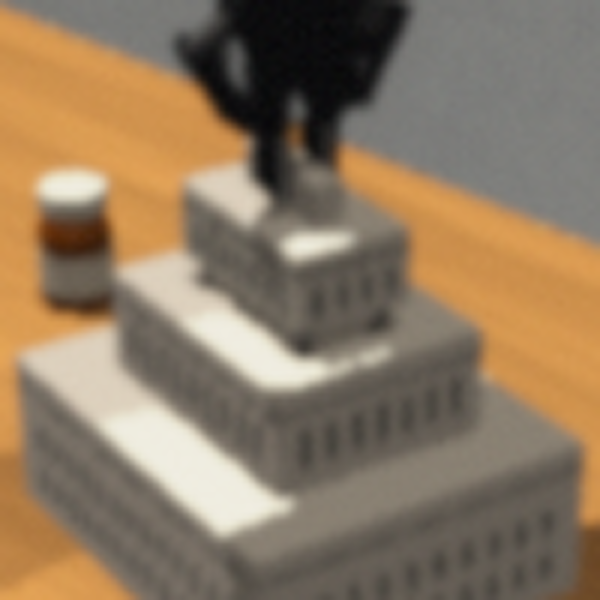

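Emit:
{"op": "servo_tool", "data": {
  "plan": [
    [0,0.03,-0.04,0,0,0],
    [0,0,-0.04,0,0,0],
    [0,0,-0.04,0,0,0],
    [0,0,-0.04,0,0,0],
    [0,0,0,0,0,0]
  ]
}}

```text
time: 16.52
tool_pos: [0.5751, 0.0096, 0.215]
orientation: [0.07, 0.704, -0.07, 0.704]
contact_force: [-0.0, -0.0, -2.0]
grip_width: 0.017
```

Emit:
{"op": "servo_tool", "data": {
  "plan": [
    [0,0,-0.03,0,0,0],
    [0,0,-0.03,0,0,0],
    [0,0,0,0,0,0]
  ]
}}

```text
time: 16.77
tool_pos: [0.5751, 0.0096, 0.2127]
orientation: [0.07, 0.704, -0.07, 0.704]
contact_force: [-0.2, -0.1, -3.2]
grip_width: 0.017
```

Emit:
{"op": "servo_tool", "data": {
  "plan": [
    [0,0,-0.03,0,0,0],
    [0,0,-0.03,0,0,0],
    [0,0,-0.02,0,0,0],
    [0,0,0,0,0,0]
  ]
}}

```text
time: 17.1
tool_pos: [0.5751, 0.0096, 0.2095]
orientation: [0.07, 0.704, -0.07, 0.704]
contact_force: [-0.1, 1.0, -2.2]
grip_width: 0.0167
```

Emit:
{"op": "servo_tool", "data": {
  "plan": [
    [0,0,-0.015,0,0,0],
    [0,0,0,0,0,0]
  ]
}}

```text
time: 17.27
tool_pos: [0.5752, 0.0096, 0.209]
orientation: [0.07, 0.704, -0.07, 0.704]
contact_force: [-1.1, -0.1, -2.6]
grip_width: 0.0169
```

Emit:
{"op": "servo_tool", "data": {
  "plan": [
    [0,0,-0.015,0,0,0],
    [0,0,0,0,0,0]
  ]
}}

```text
time: 17.43
tool_pos: [0.5752, 0.0096, 0.2089]
orientation: [0.07, 0.703, -0.07, 0.704]
contact_force: [-0.9, 0.9, 0.8]
grip_width: 0.0166
```

Contact at exactly the seated height. Release (small opening first) and rise.

Emit:
{"op": "servo_tool", "data": {
  "plan": [
    [0,0,0,0,0,0],
    [0,0,0,0,0,0],
    [0,0,0,0,0,0],
    [0,0,0,0,0,0]
  ],
  "claw": 60
}}

```text
time: 17.77
tool_pos: [0.5753, 0.0096, 0.2085]
orientation: [0.07, 0.704, -0.07, 0.704]
contact_force: [-0.1, 0.4, -0.9]
grip_width: 0.0512
```

Emit:
{"op": "servo_tool", "data": {
  "plan": [
    [0,0,0.2,0,0,0],
    [0,0,0.4,0,0,0],
    [0,0,0.5,0,0,0],
    [0,0,0.5,0,0,0],
    [0,0,0.5,0,0,0],
    [0,-0.5,0.3,0,0,0],
    [-0.1,-0.6,0,0,0,0],
    [-0.1,-0.6,0,0,0,0]
  ]
}}

```text
time: 18.43
tool_pos: [0.5675, -0.059, 0.3058]
orientation: [0.069, 0.703, -0.069, 0.704]
contact_force: [0.9, -0.1, -0.6]
grip_width: 0.0511
```

Emit:
{"op": "servo_tool", "data": {
  "plan": [
    [-0.2,-0.6,0,0,0,0],
    [-0.2,-0.6,0,0,0,0],
    [-0.2,-0.6,0,0,0,0],
    [-0.2,-0.6,0,0,0,0],
    [-0.2,-0.6,0,0,0,0],
    [-0.2,-0.6,0,0,0,0],
    [-0.2,-0.6,0,0,0,0],
    [0,0,0,0,0,0]
  ]
}}

```text
time: 19.1
tool_pos: [0.5101, -0.2298, 0.3048]
orientation: [0.07, 0.704, -0.071, 0.704]
contact_force: [0.6, 0.8, 0.1]
grip_width: 0.0509
```

```bash
python3 - <<'E'
from h import *
report()
t=arm.camera("top");s=arm.camera("side")
cv2.imwrite("pics/top12.png",t[:,:,::-1]);cv2.imwrite("pics/side12.png",s[:,:,::-1])
cv2.imwrite("pics/top12c.png",cv2.resize(t[110:250,215:365,::-1],None,fx=4,fy=4,interpolation=cv2.INTER_CUBIC))
cv2.imwrite("pics/side12c.png",cv2.resize(s[130:240,260:370,::-1],None,fx=5,fy=5,interpolation=cv2.INTER_CUBIC))
E
```

```text
t 19.1 tcp [ 0.5101 -0.2298  0.3048] jaw az -11.46 tilt [-0.    -0.001 -1.   ] F [0.6 0.8 0.1] w 0.0509 j [-0.57  0.32  0.23  1.48 -0.    1.2 ]
```

View pics/side12c.png

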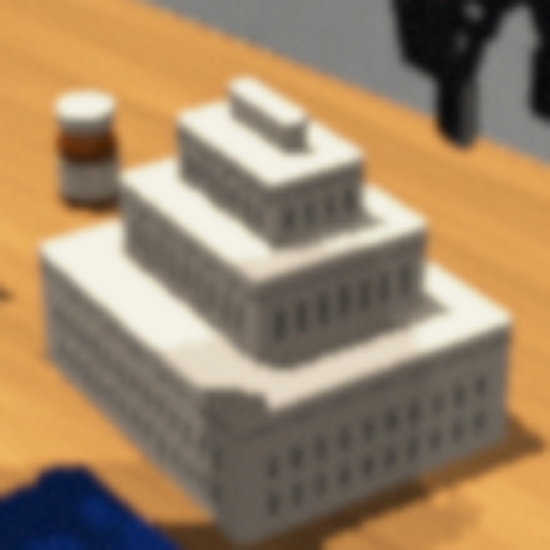

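View pics/top12.png

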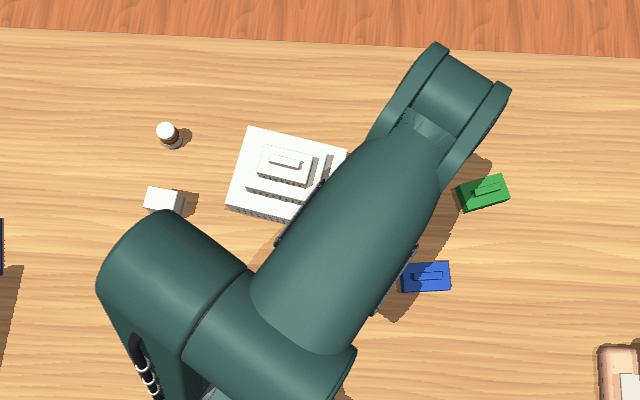

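View pics/side12.png

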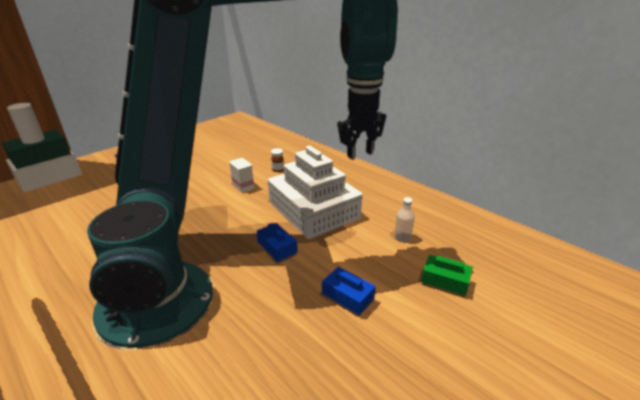

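```bash
python3 -c "
from bench import arm
print(arm.hand_in())"
```

```text
the job is handed in; nothing more can be done
None
```

The flat tub now sits in the big lid's recesses and the small tub sits in the flat tub's recesses. I handed the job in at about 19 s.

**Flat tub:** I pushed it with the open fingers, first towards +y and then towards +x, without lifting it. A check with both cameras afterwards measured three of its four lid recesses. All three were at the seated height, 8 mm lower than at the start. The fourth (front, on the −y side) was not picked up in that last measurement, but measured at the same seated height just before. The tub sits about 2 mm off the big lid's centre in y, inside the 4 mm play, and parallel to it within about 0.1°.

**Small tub:** I gripped it by the ridge, turned it about 7.5° and lowered it slowly. The fingers felt its weight come off exactly at the planned seated height (tool at 0.2089 m), with no contact before that, and I released it there.

**Last pictures:** The stack looks level with no feet showing. The jar and the lotion bottle, and the carton in the side view, look unmoved by eye, and I did not touch the look-alikes. The arm hid part of the stack in the last top view, so after release the final seating was checked only in the side view.

**Disagreement:** On its desk position, the side camera put the small tub about 1 to 1.5 pixels off the top camera. I used the top camera's measurement.

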